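# Clamp a globe lampshade in the transit bin

## Robot

A 6-joint arm with a two-finger parallel gripper is mounted at the origin on the work surface. World frame = base frame: x ahead of the robot, y to its left, z up, the work surface at z = 0. Lengths are in mm, angles in rad, forces in N, time in s.
With the tool pointing down it reaches from about 350 to 875 mm from the base axis. Payload 4.2 kg.
Tool frame: the origin (TCP) lies at the very end of the fingers, on their centre line; the grasp point (between the pads) lies 19 mm behind it; z points along the fingers, y is the line along which they close (so a half turn about z gives the same grasp; the last joint's range is limited). The gripper opens to 85 mm and grips with 20 to 120 N. Pads are 22 mm wide; open, the fingers measure 114 mm over their backs; the gripper's body (76 mm by 85 mm) begins 54 mm behind the grasp point. The pads swing forward as they close: fully open they stand 13 mm farther back than shut.
Start: joints at [1.529, 0.385, 0.008, 0, -1.194, -0.259], TCP at [185.145, 596.926, 231.312] pointing down, gripper open.
Joint ranges: [-3.14, 3.14], [-1.21, 2.06], [-1.07, 1.41], [-3.16, 2.05], [-2.99, -0.16], [-3.1, 3.1]. Speed limits (rad/s): [2.79, 2.79, 3.14, 3.14, 3.14, 3.14].

## Interface

Orientations are given as a unit quaternion [x, y, z, w].
In Python, from bench import read_state, get_image, get_calibration, job_done gives the robot as it stands.
- The arm moves only by the shell command python3 -m creep 'ROWS'. ROWS is a JSON object of lists of equal length, an entry for each row: "translation": the shift along the world's x, y, z in cm, a list of three; "delta_rot": the turn, a rotation vector about the world's x, y, z in degrees, a list of three; "hand": the finger opening in cm, from 0 to 8.54. A call has 1 to 8 rows; each row is the pose to reach, as a shift and turn from the pose commanded when the call began; what a row does not reach only later rows make up. A row lasts 1/8 s, in which the tool goes at most 62.5 mm and 10.7 degrees, less where a joint would pass 70% of its speed; a pose out of reach is approached as far as the arm can. A call with a gripper value outside its range is refused whole. The fingers move at their own pace and stop on an object; the grip force is fixed at half the most. Time passes only in rows, so rows that repeat a pose let the fingers close. It gives the time, the measured TCP pose, the force, the opening and the grip force at its end, in the units of the state.
- read_state(): the state, without advancing time (a new reading comes with each control period).
- get_image(name): name is "scene" or "top" or "wrist"; returns (picture, depth): 400x640x3 uint8, red, green, blue; 400x640 float32, mm along the optical axis (not along the pixel's ray), 0 where there is no reading.
- get_calibration(name): a dict with "intrinsics" (3x3 intrinsics, pixels), "xyz" and "attitude" of the camera in the world. Camera axes: x right, y down, z forward; pixel columns grow to the right and rows downward; lengths in mm; the calibration is good to about 2 mm. A picture is of the moment at which its call begins: read the wrist's pose just before it. get_calibration takes no time and is no camera call; for the wrist camera it gives the pose at the moment of the call.
- job_done(): hands the job in; it is judged then, once.
The state is a dict: "clock": time; "joints": joint angles; "joint_vel": joint speeds; "joint_efforts": joint torques, N m; "position": TCP position; "ee_rot": TCP orientation; "contact_force": force on the tool from outside, world axes, zero at the start; "wrist_torque": the same for the moment, N m; "gripper_width": finger opening in mm; "grasp_force": force on a finger pad.
Only numpy, scipy, OpenCV 4.12 (cv2) and the standard library are available. Lean on these libraries where they do the work, as an engineer would, in place of code of your own. Each camera call takes 0.05 s, during which the arm holds its last target. There are 200 camera calls.

## Task

Pack the white globe lampshade upright in the long wooden transit bin: free the divider by turning its clamp knob anticlockwise, open the compartment, and lower the globe gently into it, between the divider and the grey-padded end wall that the divider starts close to. Then slide the divider back until it just meets the globe without squeezing hard, turn the knob clockwise until it is fully tight (bar in line with the bin), and let go. It is fragile, so do not drop, knock or tip it, and leave the other things on the bench where they are.

Things in the scene. Friction and masses are not known exactly. Their poses are not given: they have to be found in the camera images.
- bin: Open-topped plywood bin fixed to the bench, 114 (x) by 270 (y) by 84 mm high, walls and floor 6 mm (inside 102 mm wide, floor top at z = 6 mm). Origin: centre of its underside; y along its length. The compartment to use lies between the inside of its +y end wall (y = +129 mm) and the divider. Outside the -x wall a ledge 17 mm wide holds the clamp's steel runner bar, top at z = 85.5 mm.
- divider (a joint): Position in m of the sliding divider along the bin's -y direction, from -0.060 to +0.085. The compartment is 84 mm plus this value long: at 0 the divider's face is exactly one globe diameter (84 mm) from the inside of the +y end wall; larger is more open. It starts negative: too narrow for the globe. About 2 N moves it when the knob is loose; with the knob tight it is held fast (over 20 N).
- divider_face (a point): Centre of the divider's face towards the compartment, 46 mm above the bin's underside; axes as the bin's. The divider is an upright plywood panel, 96 mm wide and 8 mm thick, hung under an aluminium bridge (from x = -85 to 65 mm, from this face to 40 mm in -y, z = 86.5 to 96.5 mm) over both rims.
- knob (a joint): Angle in rad of the clamp knob about the vertical: 0 is fully tight, 1.2 is fully loose; it turns anticlockwise (seen from above) to loosen. It begins to bite below about 0.5.
- knob_grip (a point): Point on the knob's axis at the height to grip: 122 mm above the bin's underside, over its -x rim (x = -64 mm), 20 mm in -y from the divider's face; rides with the divider, axes turn with the knob. A black bar 62 mm long (its y), 16 mm thick (its x), from z = 106 to 134 mm, on a boss 32 mm across. Tight: bar lies along the bin. Held by it, the divider can be pushed or pulled.
- globe_shade: White glass globe lampshade 84 mm across and 104 mm tall overall, with a flat open foot 54 mm across and, on top, an upright brass cap 32 mm across and 30 mm tall (from 73.5 to 103.5 mm above the foot). Origin: centre of its foot; z up. About 0.25 kg. It stands upright.
- cone_shade: Bystander: white cone-shaped lampshade, 90 mm across the foot, 100 mm tall, the same brass cap. Origin: centre of its foot.
- tube_shade: Bystander: white straight cylindrical lampshade, 72 mm across, 102 mm tall, the same brass cap. Origin: centre of its foot.
- spray_can: Bystander: upright steel can, 56 mm across, 170 mm tall. Origin: centre of its underside.
- carton: Bystander: cardboard carton 70 by 110 by 60 mm high. Origin: centre of its underside.
- tape_roll: Bystander: roll of tape lying flat, 96 mm across, 25 mm high. Origin: centre of its underside.
- driver: Bystander: screwdriver lying on the bench, its length along its x axis. Origin near its middle, underneath.
- jar: Bystander: white plastic jar, 60 mm across, 100 mm tall. Origin: centre of its underside.
Not all that is in view belongs to the job. Leave any purple look-alike of the globe_shade alone.

How it is judged:
By the outcome, as a careful person would: the job done as asked, in the order asked, and still so for the second after the job is handed in, with the robot touching nothing.
It also fails if it takes over 67 s, if anything falls off the work surface, if the arm or the gripper's body presses on something with over 40 N, if the wrist force passes 120 N, or if a joint passes its speed limit or range.

## Working session

There is one attempt and no reset: what is moved stays moved. The work goes in short steps, Python scripts to look and compute and a shell command to move; the robot and the scene stay as the last step left them, time stands still between calls to the robot, and variables do not carry over. Pictures are saved under pics/ and viewed, at most 10 in all, crops included, and the job is handed in when it is done.

```bash
mkdir -p pics; ls; cat > h.py <<'E'
import numpy as np,cv2
from scipy.spatial.transform import Rotation as R
from bench import *
def snap(n,save=None):
    c=get_calibration(n);im,d=get_image(n)
    if save: cv2.imwrite('pics/'+save,im[:,:,::-1])
    return im,d,c
def cloud(d,c):
    K=np.array(c['intrinsics']);v,u=np.mgrid[:d.shape[0],:d.shape[1]]
    p=np.stack([(u-K[0,2])/K[0,0]*d,(v-K[1,2])/K[1,1]*d,d],-1)
    A=np.array(c['attitude']);A=R.from_quat(A).as_matrix() if A.size==4 else A
    P=p@A.T+np.array(c['xyz']);P[d==0]=np.nan
    return P
E
python3 - <<'E'
from h import *
for n in('top','scene'):
    im,d,c=snap(n,n+'1.png');print(c);np.save(n+'P.npy',cloud(d,c))
print(read_state())
E
```

```text
pics
{'intrinsics': array([[371.40965153,   0.        , 315.50668779],
       [  0.        , 371.40965153, 204.87886568],
       [  0.        ,   0.        ,   1.        ]]), 'xyz': array([ 456.15105543, -109.97414565, 1099.72262508]), 'attitude': array([-0.70600561,  0.70610582, -0.03171735,  0.04432454])}
{'intrinsics': array([[414.03222028,   0.        , 311.4097501 ],
       [  0.        , 414.03222028, 199.95963676],
       [  0.        ,   0.        ,   1.        ]]), 'xyz': array([1194.29531451,  225.11692008,  641.30240865]), 'attitude': array([ 0.47532183,  0.75564791, -0.38440168, -0.23516111])}
{'clock': 0.1, 'joints': array([ 1.52858165e+00,  3.85511016e-01,  6.77998434e-03, -4.69955081e-04,
       -1.19399725e+00, -2.58589042e-01]), 'joint_vel': array([ 0.00061397, -0.00210999,  0.0014965 ,  0.002464  , -0.0003752 ,
       -0.00143223]), 'joint_efforts': array([-1.07417254e-03, -3.93320632e+01,  1.88926649e+01,  4.19795215e+00,
       -2.63306443e-03,  4.93216604e-06]), 'position': array([185.00621011, 596.45065922, 230.31369979]), 'ee_rot': array([ 9.88697470e-01, -1.49921086e-01, -1.12830042e-04,  9.83912579e-04]), 'contact_force': array([-0.04221537,  0.25478806, -0.19095278]), 'wrist_torque': array([-0.02982481, -0.00536076, -0.02085045]), 'grasp_force': 0.0, 'gripper_width': 85.36945020559898}
```

View pics/top1.png

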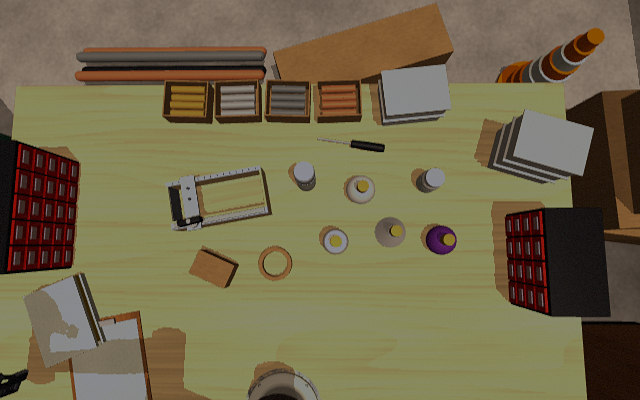

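View pics/scene1.png

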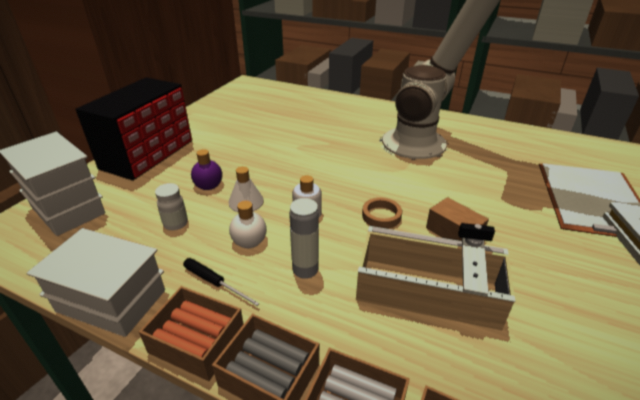

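Top view: the globe is at about (360,188) with its cap at (363,186). The bin is centred near (220,198), with the divider and grey pad at its left (+y) end and the knob at (188,221). The purple look-alike is at (441,240). The scene view agrees: globe (247,228), knob (477,232).

```bash
python3 - <<'E'
from h import *
from scipy.optimize import least_squares
T=np.load('topP.npy');S=np.load('sceneP.npy')
def med(P,v0,v1,u0,u1,z0,z1):
    q=P[v0:v1,u0:u1].reshape(-1,3);q=q[(q[:,2]>z0)&(q[:,2]<z1)];return q
for n,P,b in(('top',T,(170,208,340,380)),('scene',S,(195,255,225,272))):
    cap=med(P,*b,95,112);print(n,'bench',np.nanmedian(P[230:260,320:330,2]) if n=='top' else np.nanmedian(P[330:345,330:345,2]),'cap',len(cap),cap.mean(0),np.percentile(cap[:,2],[50,95]))
    q=med(P,*b,15,66)
    r=least_squares(lambda x:np.linalg.norm(q-x[:3],axis=1)-42,[*np.median(q,0)[:2],42],loss='soft_l1').x
    print(' sphere',len(q),r)
q=med(T,155,240,160,280,78,92);rr=cv2.minAreaRect(q[:,:2].astype(np.float32));print('rim',len(q),rr,np.median(q[:,2]))
print(cv2.boxPoints(rr))
q=med(T,155,240,160,280,93,100);rr=cv2.minAreaRect(q[:,:2].astype(np.float32));print('bridge',len(q),rr,np.median(q[:,2]))
q=med(T,155,240,160,280,125,142);rr=cv2.minAreaRect(q[:,:2].astype(np.float32));print('knob',len(q),rr,np.median(q[:,2]),q.mean(0))
q=med(S,200,330,350,520,125,142);rr=cv2.minAreaRect(q[:,:2].astype(np.float32));print('knobS',len(q),rr,np.median(q[:,2]),q.mean(0))
q=med(S,200,330,350,520,93,100);rr=cv2.minAreaRect(q[:,:2].astype(np.float32));print('bridgeS',len(q),rr)
q=med(S,200,330,350,520,76,91);rr=cv2.minAreaRect(q[:,:2].astype(np.float32));print('rimS',len(q),rr,cv2.boxPoints(rr))
# neighbours of the globe
for n,(v,u) in dict(jar=(176,432),cone=(231,393),tube=(241,335),can=(168,304)).items(): print(n,T[v,u])
E
```

```text
top bench 2.2357733504622956 cap 107 [ 617.54470391 -219.84776919  102.84372216] [102.94638559 106.26863936]
 sphere 408 [ 617.91452727 -220.26775835   31.75103252]
scene bench 1.3417443958776403 cap 158 [ 621.7485235  -219.33951291  103.37497068] [104.74367448 106.79841974]
 sphere 994 [ 616.51681717 -223.49813741   35.6393549 ]
rim 1215 ((585.56298828125, 184.1248779296875), (149.1544647216797, 270.997802734375), 10.388398170471191) 84.46533586095518
[[487.77505 303.95493]
 [536.6414   37.39931]
 [683.35095  64.29483]
 [634.48456 330.85043]]
bridge 611 ((573.1904907226562, 251.10040283203125), (149.45875549316406, 41.26604461669922), 10.260725021362305) 96.47794874482838
knob 156 ((519.9755249023438, 241.50344848632812), (16.600372314453125, 61.82217788696289), 14.512042999267578) 134.04002024477847 [520.14781065 239.62984131 133.81430796]
knobS 310 ((521.256103515625, 239.87879943847656), (19.127883911132812, 61.48729705810547), 14.02322006225586) 134.16603798788228 [524.88620853 240.06277979 132.81466264]
bridgeS 1112 ((581.6580200195312, 251.3833465576172), (137.1229705810547, 40.94918441772461), 10.444896697998047)
rimS 2681 ((590.3809204101562, 183.08724975585938), (143.20120239257812, 270.340087890625), 10.288236618041992) [[495.7901   303.2961  ]
 [544.07294   37.302635]
 [684.97174   62.878387]
 [636.6889   328.87186 ]]
jar [ 642.72039633 -408.46961059   99.70600559]
cone [ 493.43833346 -298.98610763  103.50803545]
tube [ 466.81466653 -144.3281362   100.68981483]
can [651.03870985 -63.95397186 170.23742391]
```

Measurements agree with the given heights (knob 134, bridge 96.5, rim 84.5, cap about 104). The bin's yaw is about 10.3° and its origin is near (595,186). Next I move above the knob and look with the wrist camera.

```bash
python3 -m creep '{"translation":[[4.2,-4.4,0],[8.4,-8.9,0],[12.6,-13.3,0],[16.8,-17.8,0],[21,-22.2,0],[25.1,-26.6,0],[29.3,-31,0],[33.5,-35.5,0]],"delta_rot":[[0,0,-7.5],[0,0,-15],[0,0,-22.5],[0,0,-30],[0,0,-37.5],[0,0,-45],[0,0,-52.5],[0,0,-60]],"hand":[6,6,6,6,6,6,6,6]}'
python3 -m creep '{"translation":[[0,0,0],[0,0,0]],"delta_rot":[[0,0,0],[0,0,0]],"hand":[5,5]}'
cat > w.py <<'E'
from h import *
import sys
s=read_state();im,d,c=snap('wrist',sys.argv[1]);P=cloud(d,c)
print(s['clock'],s['position'],R.from_quat(s['ee_rot']).as_euler('ZYX',degrees=True),s['joints'])
def rect(z0,z1,name):
    q=P.reshape(-1,3);q=q[(q[:,2]>z0)&(q[:,2]<z1)]
    if len(q)>20:
        r=cv2.minAreaRect(q[:,:2].astype(np.float32));print(name,len(q),np.round(np.r_[r[0],r[1],r[2]],1),np.round(cv2.boxPoints(r)).tolist(),'z',np.median(q[:,2]).round(1),'p2-98',np.percentile(q,[2,98],0).round(1).tolist())
np.save('wP.npy',P)
for a in sys.argv[2:]:
    z0,z1=map(float,a.split(','));rect(z0,z1,a)
E
python3 w.py w1.png 125,140 92,101 78,90
```

```text
clock: 1.1
position: [521.1, 240.3, 231.0]
ee_rot: [0.78, -0.626, -0.0, 0.0]
contact_force: [0.7, 0.9, 0.3]
gripper_width: 60.0
grasp_force: 0.0
clock: 1.35
position: [520.0, 241.5, 230.8]
ee_rot: [0.781, -0.624, -0.0, 0.001]
contact_force: [0.0, -0.1, 0.1]
gripper_width: 50.1
grasp_force: 0.0
1.35 [519.97109084 241.54083443 230.75419812] [-7.72687477e+01 -1.15931418e-02  1.79934968e+02] [ 7.17135475e-01  2.98064940e-01 -1.22159881e-01 -3.95258287e-04
 -1.15166646e+00 -4.94772264e-01]
125,140 1823 [520.6 240.2  16.   61.6  14.2] [[505.0, 268.0], [520.0, 208.0], [536.0, 212.0], [521.0, 272.0]] z 132.9 p2-98 [[508.8, 210.7, 129.6], [533.0, 268.2, 134.8]]
92,101 7207 [573.6 250.3 149.9  40.5  10.6] [[496.0, 256.0], [504.0, 217.0], [651.0, 244.0], [644.0, 284.0]] z 95.0 p2-98 [[502.6, 224.2, 93.5], [644.6, 277.1, 98.4]]
78,90 9050 [579.8 217.4 146.6 204.   12.3] [[486.0, 301.0], [530.0, 102.0], [673.0, 133.0], [630.0, 333.0]] z 83.1 p2-98 [[511.9, 110.0, 79.3], [661.0, 320.5, 85.6]]
```

View pics/w1.png

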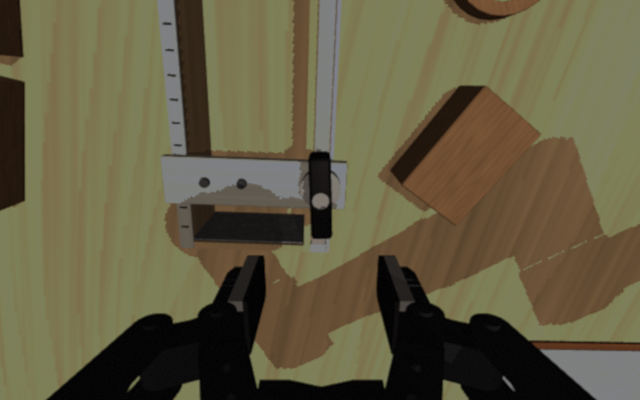

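The wrist view shows the knob bar at (320,195), the bridge around (250,182), and the narrow compartment with its grey pad below. The knob centre is (520.6,240.2) with the bar at 14.2°, in agreement with the other views. I descend and grip.

```bash
python3 -m creep '{"translation":[[0.06,-0.13,-4],[0.06,-0.13,-8],[0.06,-0.13,-10.5],[0.06,-0.13,-12.1],[0.06,-0.13,-12.1],[0.06,-0.13,-12.1],[0.06,-0.13,-12.1],[0.06,-0.13,-12.1]],"delta_rot":[[0,0,1.5],[0,0,1.5],[0,0,1.5],[0,0,1.5],[0,0,1.5],[0,0,1.5],[0,0,1.5],[0,0,1.5]],"hand":[5,5,5,5,1,1,1,1]}'
python3 -m creep '{"translation":[[0,0,0],[0,0,0]],"delta_rot":[[0,0,0],[0,0,0]],"hand":[1,1]}'
python3 -c "
from h import *;print(read_state())"
```

```text
clock: 2.4
position: [520.6, 241.2, 111.6]
ee_rot: [0.79, -0.614, -0.0, -0.001]
contact_force: [-5.2, 2.0, 4.9]
gripper_width: 14.8
grasp_force: 60.0
clock: 2.65
position: [520.6, 241.2, 111.6]
ee_rot: [0.789, -0.614, -0.0, -0.001]
contact_force: [-5.0, 2.6, 4.9]
gripper_width: 14.7
grasp_force: 60.0
{'clock': 2.65, 'joints': array([ 7.15831482e-01,  4.11331256e-01, -2.80209347e-01, -7.48408370e-04,
       -8.77705155e-01, -4.66189244e-01]), 'joint_vel': array([ 4.99709649e-04,  4.24769795e-04,  3.02288881e-04, -1.93387599e-04,
        7.46070954e-05,  1.78411726e-03]), 'joint_efforts': array([-2.44127847e+00, -3.46304369e+01,  1.53727108e+01,  4.23390001e+00,
        7.13167414e-01, -6.48375353e-03]), 'position': array([520.62210297, 241.23998504, 111.59737536]), 'ee_rot': array([ 7.89491452e-01, -6.13760998e-01, -1.32867479e-04, -8.16324230e-04]), 'contact_force': array([-4.97352813,  2.56622135,  4.86154831]), 'wrist_torque': array([ 0.61237871,  1.46400756, -0.03990391]), 'grasp_force': 59.99158501625061, 'gripper_width': 14.676464431708954}
```

```bash
python3 -m creep '{"translation":[[0,0,0],[0,0,0],[0,0,0],[0,0,0],[0,0,0],[0,0,0],[0,0,0],[0,0,0]],"delta_rot":[[0,0,8],[0,0,16],[0,0,24],[0,0,32],[0,0,40],[0,0,48],[0,0,56],[0,0,62]],"hand":[1,1,1,1,1,1,1,1]}'
python3 -m creep '{"translation":[[0,0,0],[0,0,0]],"delta_rot":[[0,0,0],[0,0,0]],"hand":[1,1]}'
python3 -c "
from h import *;s=read_state();print(s['wrist_torque'],R.from_quat(s['ee_rot']).as_euler('ZYX',degrees=True))"
```

```text
clock: 3.65
position: [520.1, 240.4, 111.5]
ee_rot: [0.993, -0.118, -0.0, 0.0]
contact_force: [-5.2, -0.8, 6.4]
gripper_width: 14.9
grasp_force: 60.1
clock: 3.9
position: [520.1, 240.4, 111.5]
ee_rot: [0.993, -0.119, -0.0, 0.0]
contact_force: [-5.5, -0.2, 5.8]
gripper_width: 14.8
grasp_force: 60.1
[0.22592324 1.73474305 0.11505018] [-1.37121226e+01  3.62650239e-02  1.79983675e+02]
```

```bash
python3 -m creep '{"translation":[[0.14,-0.74,0],[0.27,-1.48,0],[0.41,-2.21,0],[0.54,-2.95,0],[0.68,-3.69,0],[0.81,-4.43,0],[0.95,-5.16,0],[1.08,-5.9,0]],"delta_rot":[[0,0,0],[0,0,0],[0,0,0],[0,0,0],[0,0,0],[0,0,0],[0,0,0],[0,0,0]],"hand":[1,1,1,1,1,1,1,1]}'
python3 -m creep '{"translation":[[0,0,0],[0,0,0],[0,0,0],[0,0,0],[0,0,0],[0,0,6],[0,0,12],[0,0,12]],"delta_rot":[[0,0,0],[0,0,0],[0,0,0],[0,0,0],[0,0,0],[0,0,0],[0,0,0],[0,0,0]],"hand":[1,4,4,4,4,4,4,4]}'
python3 w.py w2.png 125,140 92,101 78,90
```

```text
clock: 4.9
position: [531.0, 181.3, 111.5]
ee_rot: [0.993, -0.119, -0.0, -0.0]
contact_force: [-5.1, 1.1, 5.1]
gripper_width: 14.8
grasp_force: 60.1
clock: 5.9
position: [534.4, 183.1, 236.3]
ee_rot: [0.993, -0.119, 0.005, -0.004]
contact_force: [-0.6, 0.1, -0.4]
gripper_width: 40.5
grasp_force: 0.0
5.9 [534.3759869  183.07012544 236.27729146] [ -13.68932199   -0.54126406 -179.52395581] [ 0.61780339  0.27279035 -0.14445207  0.00186708 -1.14108894  0.71334119]
125,140 1728 [532.  180.2  15.7  61.7  76.1] [[500.0, 180.0], [560.0, 165.0], [564.0, 180.0], [504.0, 195.0]] z 132.9 p2-98 [[504.0, 168.3, 129.7], [561.4, 192.1, 134.7]]
92,101 7991 [606.1  76.3 150.  272.3  10.6] [[507.0, 196.0], [557.0, -71.0], [705.0, -44.0], [655.0, 224.0]] z 95.1 p2-98 [[520.1, 163.2, 93.5], [656.6, 217.9, 98.5]]
78,90 13162 [597.8 128.7 140.3 381.6  10.6] [[494.0, 303.0], [564.0, -72.0], [702.0, -46.0], [632.0, 329.0]] z 83.0 p2-98 [[508.2, 44.2, 78.8], [661.6, 320.2, 85.2]]
```

View pics/w2.png

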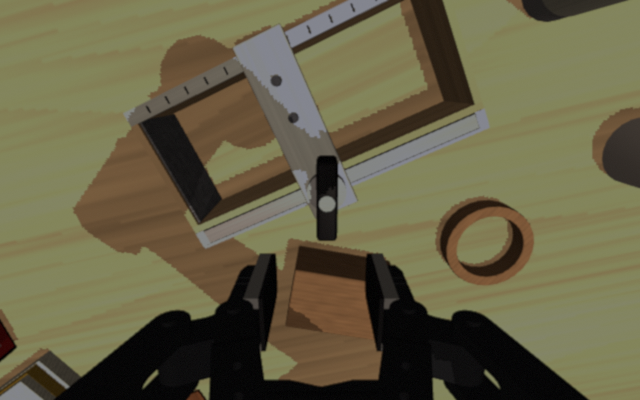

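The divider has moved with the knob and the compartment is open (grey pad about (180,165), bridge about (290,110)). I fit the compartment's frame from this cloud.

```bash
python3 - <<'E'
from h import *
P=np.load('wP.npy').reshape(-1,3);P=P[~np.isnan(P[:,0])]
a=np.radians(10.4);B=np.array([[np.cos(a),np.sin(a)],[-np.sin(a),np.cos(a)]])  # rows: bin x, bin y
O=np.array([595.3,186.]);q=np.c_[(P[:,:2]-O)@B.T,P[:,2]]
def pr(n,m,ax): s=q[m];print(n,len(s),np.percentile(s[:,ax],[1,5,50,95,99]).round(1),'z',np.median(s[:,2]).round(1))
rim=(q[:,2]>81)&(q[:,2]<87)
pr('+x rim x',rim&(q[:,0]>44)&(q[:,0]<65)&(q[:,1]>40)&(q[:,1]<115),0)
pr('-x rim/runner x',rim&(q[:,0]<-45)&(q[:,0]>-90)&(q[:,1]>50)&(q[:,1]<115),0)
pr('+y end y',rim&(abs(q[:,0])<40)&(q[:,1]>115)&(q[:,1]<145),1)
pr('-x end slope lo',rim&(q[:,0]>44)&(q[:,0]<65)&(q[:,1]>40)&(q[:,1]<60),0)
pr('-x end slope hi',rim&(q[:,0]>44)&(q[:,0]<65)&(q[:,1]>95)&(q[:,1]<115),0)
pr('bridge y',(q[:,2]>92)&(q[:,2]<99)&(q[:,0]>-25)&(q[:,0]<60)&(q[:,1]>-40)&(q[:,1]<60),1)
pr('floor',(q[:,2]>-5)&(q[:,2]<15)&(abs(q[:,0])<35)&(q[:,1]>45)&(q[:,1]<110),1)
print('bin origin->world', O)
E
```

```text
+x rim x 1464 [48.2 48.7 54.1 59.6 60. ] z 83.1
-x rim/runner x 1665 [-73.5 -72.5 -61.7 -51.6 -50.7] z 83.4
+y end y 688 [127.  127.3 130.2 133.2 133.7] z 82.5
-x end slope lo 397 [48.3 48.7 54.1 59.6 60.1] z 83.1
-x end slope hi 373 [48.2 48.6 54.  59.5 60. ] z 83.1
bridge y 5823 [-13.4 -11.9   5.6  24.   25.6] z 95.1
floor 4080 [ 45.6  48.1  76.9 106.6 109.3] z 4.6
bin origin->world [595.3 186. ]
```

```bash
python3 -m creep '{"translation":[[1.1,-5,0],[2.1,-10,0],[3.2,-15.1,0],[4.3,-20.1,0],[5.4,-25.2,0],[6.4,-30.2,0],[7.5,-35.3,0],[8.6,-40.3,0]],"delta_rot":[[0,0,-8.2],[0,0,-16.5],[0,0,-24.7],[0,0,-33],[0,0,-41.2],[0,0,-49.5],[0,0,-57.7],[0,0,-66]],"hand":[6,6,6,6,6,6,6,6]}'
python3 -m creep '{"translation":[[0,0,0],[0,0,0]],"delta_rot":[[0,0,0],[0,0,0]],"hand":[6,6]}'
python3 w.py w3.png 
python3 - <<'E'
from h import *
from scipy.optimize import least_squares
P=np.load('wP.npy').reshape(-1,3);P=P[~np.isnan(P[:,0])]
P=P[np.hypot(P[:,0]-618,P[:,1]+221)<55]
c=P[(P[:,2]>97)&(P[:,2]<112)];print('cap',len(c),c.mean(0),cv2.minEnclosingCircle(c[:,:2].astype(np.float32)),np.percentile(c[:,2],[5,50,95]))
q=P[(P[:,2]>15)&(P[:,2]<65)]
print('sphere',len(q),least_squares(lambda x:np.linalg.norm(q-x[:3],axis=1)-42,[618,-221,35],loss='soft_l1').x)
E
```

```text
clock: 6.95
position: [617.1, -222.8, 228.2]
ee_rot: [0.766, -0.643, -0.001, 0.001]
contact_force: [1.7, 0.2, -0.0]
gripper_width: 59.8
grasp_force: 0.0
clock: 7.2
position: [616.8, -221.1, 228.5]
ee_rot: [0.768, -0.641, -0.001, 0.001]
contact_force: [0.4, 0.1, 0.0]
gripper_width: 59.8
grasp_force: 0.0
7.2 [ 616.84143156 -221.13723336  228.54930737] [-7.97245683e+01  7.63834420e-02  1.79841365e+02] [-9.81233346e-02  4.39827121e-01  8.78830927e-02 -5.57336959e-04
 -1.22188033e+00  2.77656630e-01]
cap 1220 [ 618.3749625  -222.63037153  101.96553584] ((618.24658203125, -222.03724670410156), 15.91874885559082) [100.67693232 102.04404714 103.11755708]
sphere 3251 [ 618.27402602 -221.68611199   30.98720332]
```

View pics/w3.png

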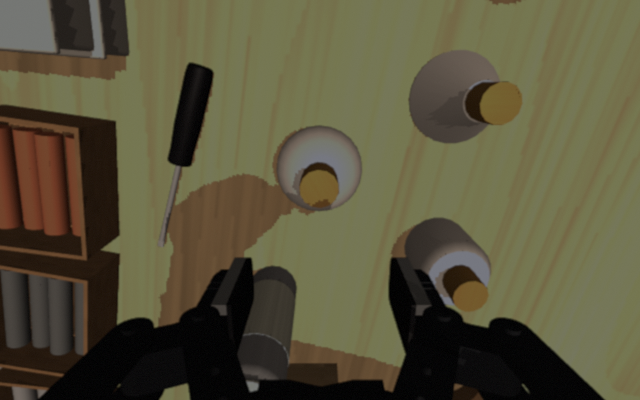

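The wrist view shows the globe cap at (319,185), white and not the purple one. The cap centre is (618.2,-222.0) with its top at about 103. I descend and grip.

```bash
python3 -m creep '{"translation":[[0.14,-0.09,-4.5],[0.14,-0.09,-9],[0.14,-0.09,-12],[0.14,-0.09,-13.5],[0.14,-0.09,-14.6],[0.14,-0.09,-15],[0.14,-0.09,-15],[0.14,-0.09,-15]],"delta_rot":[[0,0,0],[0,0,0],[0,0,0],[0,0,0],[0,0,0],[0,0,0],[0,0,0],[0,0,0]],"hand":[6,6,5,5,5,5,4.2,4.2]}'
python3 -m creep '{"translation":[[0,0,0],[0,0,0],[0,0,0],[0,0,0],[0,0,0],[0,0,0]],"delta_rot":[[0,0,0],[0,0,0],[0,0,0],[0,0,0],[0,0,0],[0,0,0]],"hand":[3.8,3.5,3.3,3,2.8,2.8]}'
```

```text
clock: 8.25
position: [619.5, -222.4, 81.3]
ee_rot: [0.768, -0.641, 0.001, -0.0]
contact_force: [-0.0, -0.1, -0.4]
gripper_width: 42.0
grasp_force: 0.0
clock: 9.0
position: [618.8, -222.4, 80.7]
ee_rot: [0.768, -0.641, 0.0, 0.0]
contact_force: [-1.7, 0.1, 2.8]
gripper_width: 29.3
grasp_force: 57.6
```

```bash
python3 -m creep '{"translation":[[0,0,0.3],[0,0,1.5],[0,0,4],[0,0,7.5],[0,0,11.5],[0,0,15],[0,0,17.5],[0,0,18.5]],"delta_rot":[[0,0,0],[0,0,0],[0,0,0],[0,0,0],[0,0,0],[0,0,0],[0,0,0],[0,0,0]],"hand":[2.8,2.8,2.8,2.8,2.8,2.8,2.8,2.8]}'
```

```text
clock: 10.0
position: [619.4, -222.3, 267.5]
ee_rot: [0.768, -0.641, 0.001, -0.001]
contact_force: [0.6, -0.5, -3.3]
gripper_width: 29.2
grasp_force: 57.3
```

```bash
python3 -m creep '{"translation":[[-0.5,0.8,0],[-1.5,2.8,0],[-2.8,5.8,0],[-4,9,0],[-5,12.5,0],[-5.5,16.5,0],[-5.5,20.5,0],[-5.5,24.5,0]],"delta_rot":[[0,0,0],[0,0,0],[0,0,0],[0,0,0],[0,0,0],[0,0,0],[0,0,0],[0,0,0]],"hand":[2.8,2.8,2.8,2.8,2.8,2.8,2.8,2.8]}'
python3 -m creep '{"translation":[[0.2,4,0],[0.4,8,0],[0.7,12,0],[1,16,0],[1.3,19.5,0],[1.5,22.2,0],[1.7,24,0],[1.7,24.5,0]],"delta_rot":[[0,0,0],[0,0,0],[0,0,0],[0,0,0],[0,0,0],[0,0,0],[0,0,0],[0,0,0]],"hand":[2.8,2.8,2.8,2.8,2.8,2.8,2.8,2.8]}'
python3 -m creep '{"translation":[[0,0,-1],[0,0,-3],[0,0,-5.5],[0,0,-7],[0,0,-8],[0,0,-8],[0,0,-8],[0,0,-8]],"delta_rot":[[0,0,0],[0,0,0],[0,0,0],[0,0,0],[0,0,0],[0,0,0],[0,0,0],[0,0,0]],"hand":[2.8,2.8,2.8,2.8,2.8,2.8,2.8,2.8]}'
python3 w.py w4.png 
python3 - <<'E'
from h import *
snap('top','top2.png');im=cv2.imread('pics/top2.png')[140:260,140:300];cv2.imwrite('pics/top2c.png',cv2.resize(im,None,fx=4,fy=4))
a=cv2.imread('pics/w4.png');b=cv2.resize(cv2.imread('pics/top2c.png'),(640,480))[:, :];cv2.imwrite('pics/both.png',np.hstack([cv2.resize(a,(400,250)),cv2.resize(b,(333,250))]))
E
```

```text
clock: 11.0
position: [562.4, 24.2, 263.6]
ee_rot: [0.768, -0.641, -0.001, 0.001]
contact_force: [0.9, -0.6, -3.4]
gripper_width: 29.3
grasp_force: 57.3
clock: 12.0
position: [580.8, 268.3, 264.6]
ee_rot: [0.768, -0.641, -0.0, 0.001]
contact_force: [-0.1, -0.8, -3.2]
gripper_width: 29.2
grasp_force: 57.3
clock: 13.0
position: [581.4, 268.0, 186.3]
ee_rot: [0.768, -0.641, 0.0, -0.001]
contact_force: [0.4, -0.3, -3.5]
gripper_width: 29.2
grasp_force: 57.3
13.0 [581.35657527 268.0123201  186.3005917 ] [-7.97281839e+01  4.32303442e-02 -1.79901234e+02] [ 6.84349766e-01  4.41542630e-01 -1.87030518e-02  1.94158528e-04
 -1.10867700e+00 -5.05159807e-01]
```

View pics/both.png

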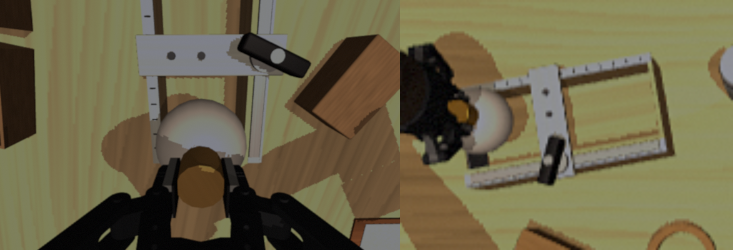

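The left half (wrist) shows the globe at about (200,140), hanging upright over the compartment. The right half (top) shows it at the +y end. I check the held globe's centre against the bin in the same cloud.

```bash
python3 - <<'E'
from h import *
from scipy.optimize import least_squares
W=np.load('wP.npy').reshape(-1,3);W=W[~np.isnan(W[:,0])]
a=np.radians(10.4);B=np.array([[np.cos(a),np.sin(a)],[-np.sin(a),np.cos(a)]]);O=np.array([595.6,184.5])
q=np.c_[(W[:,:2]-O)@B.T,W[:,2]]
s=q[(abs(q[:,0])<45)&(q[:,1]>38)&(q[:,1]<110)&(q[:,2]>115)&(q[:,2]<172)]
r=least_squares(lambda x:np.linalg.norm(s-x[:3],axis=1)-42,[0,84,140],loss='soft_l1');print('globe in bin frame',len(s),r.x,r.cost/len(s))
rim=(q[:,2]>79)&(q[:,2]<88)
for n,m in(('+x',rim&(q[:,0]>44)&(q[:,0]<65)&(q[:,1]>35)&(q[:,1]<120)),('-x',rim&(q[:,0]<-45)&(q[:,0]>-85)&(q[:,1]>35)&(q[:,1]<120))): print(n,m.sum(),np.percentile(q[m,0],[1,50,99]).round(1))
m=(q[:,2]>92)&(q[:,2]<99)&(q[:,0]>0)&(q[:,0]<60)&(q[:,1]>-40)&(q[:,1]<60);print('bridge y',np.percentile(q[m,1],[1,99]))
E
```

```text
globe in bin frame 8879 [  0.7139653   85.77715771 136.89543665] 0.08112708887639766
+x 1570 [48.2 55.1 60.1]
-x 3506 [-73.6 -62.1 -50.7]
bridge y [-12.10767541  26.9295906 ]
```

```bash
python3 -m creep '{"translation":[[-0.02,-0.15,-0.7],[-0.02,-0.15,-2],[-0.02,-0.15,-3.6],[-0.02,-0.15,-5.2],[-0.02,-0.15,-6.8],[-0.02,-0.15,-8],[-0.02,-0.15,-8.8],[-0.02,-0.15,-9.2]],"delta_rot":[[0,0,0],[0,0,0],[0,0,0],[0,0,0],[0,0,0],[0,0,0],[0,0,0],[0,0,0]],"hand":[2.8,2.8,2.8,2.8,2.8,2.8,2.8,2.8]}'
python3 -m creep '{"translation":[[0,0,0],[0,0,-0.1],[0,0,-0.2],[0,0,-0.3],[0,0,-0.4],[0,0,-0.4]],"delta_rot":[[0,0,0],[0,0,0],[0,0,0],[0,0,0],[0,0,0],[0,0,0]],"hand":[2.8,2.8,2.8,2.8,2.8,2.8]}'
```

```text
clock: 14.1
position: [580.8, 266.3, 92.9]
ee_rot: [0.768, -0.641, 0.0, 0.0]
contact_force: [-0.3, -0.9, -3.4]
gripper_width: 29.5
grasp_force: 57.3
clock: 14.85
position: [580.7, 266.2, 89.2]
ee_rot: [0.768, -0.641, -0.0, 0.0]
contact_force: [-0.1, 0.2, -3.1]
gripper_width: 29.1
grasp_force: 57.3
```

```bash
python3 -m creep '{"translation":[[0,0,-0.1],[0,0,-0.15],[0,0,-0.15]],"delta_rot":[[0,0,0],[0,0,0],[0,0,0]],"hand":[2.8,2.8,2.8]}'
python3 -m creep '{"translation":[[0,0,-0.05],[0,0,-0.1],[0,0,-0.1]],"delta_rot":[[0,0,0],[0,0,0],[0,0,0]],"hand":[2.8,2.8,2.8]}'
```

```text
clock: 15.22
position: [580.7, 266.2, 87.7]
ee_rot: [0.768, -0.641, -0.0, 0.0]
contact_force: [-0.6, -0.1, -3.0]
gripper_width: 29.5
grasp_force: 57.3
clock: 15.6
position: [580.7, 266.2, 86.8]
ee_rot: [0.768, -0.641, -0.0, 0.0]
contact_force: [0.0, 0.1, -1.8]
gripper_width: 29.1
grasp_force: 57.3
```

```bash
python3 -m creep '{"translation":[[0,0,-0.05],[0,0,-0.05]],"delta_rot":[[0,0,0],[0,0,0]],"hand":[2.8,2.8]}'
python3 -m creep '{"translation":[[0,0,0],[0,0,0],[0,0,0],[0,0,0],[0,0,0],[0,0,0]],"delta_rot":[[0,0,0],[0,0,0],[0,0,0],[0,0,0],[0,0,0],[0,0,0]],"hand":[3.1,3.4,3.8,4.5,5.2,5.2]}'
```

```text
clock: 15.85
position: [580.8, 266.2, 86.7]
ee_rot: [0.768, -0.641, 0.0, -0.0]
contact_force: [-0.7, -0.5, 0.2]
gripper_width: 29.2
grasp_force: 57.4
clock: 16.6
position: [580.8, 266.2, 86.4]
ee_rot: [0.768, -0.641, 0.0, -0.0]
contact_force: [0.7, 1.0, 1.2]
gripper_width: 51.6
grasp_force: 0.0
```

```bash
python3 -m creep '{"translation":[[0,0,1.5],[0,0,4.5],[0,0,9],[0,0,13],[0,0,15],[0,0,15],[0,0,15]],"delta_rot":[[0,0,0],[0,0,0],[0,0,0],[0,0,0],[0,0,0],[0,0,0],[0,0,0]],"hand":[5.2,5.2,5.2,5.2,5.2,5.2,5.2]}'
python3 -m creep '{"translation":[[-0.6,-1.1,0],[-1.2,-2.2,0],[-1.8,-3.2,0],[-2.5,-4.3,0],[-3.1,-5.4,0],[-3.7,-6.5,0],[-4.3,-7.5,0],[-4.9,-8.6,0]],"delta_rot":[[0,0,8.2],[0,0,16.5],[0,0,24.7],[0,0,33],[0,0,41.2],[0,0,49.5],[0,0,57.7],[0,0,65.8]],"hand":[5,5,5,5,5,5,5,5]}'
python3 -m creep '{"translation":[[0,0,0],[0,0,0]],"delta_rot":[[0,0,0],[0,0,0]],"hand":[5,5]}'
python3 w.py w5.png 125,140
python3 - <<'E'
from h import *
from scipy.optimize import least_squares
W=np.load('wP.npy').reshape(-1,3);W=W[~np.isnan(W[:,0])]
a=np.radians(10.4);B=np.array([[np.cos(a),np.sin(a)],[-np.sin(a),np.cos(a)]]);O=np.array([595.6,184.5])
q=np.c_[(W[:,:2]-O)@B.T,W[:,2]]
s=q[(abs(q[:,0])<44)&(q[:,1]>40)&(q[:,1]<125)&(q[:,2]>25)&(q[:,2]<74)&(np.hypot(q[:,0],q[:,1]-84)<41)]
r=least_squares(lambda x:np.linalg.norm(s-x[:3],axis=1)-42,[0,84,38],loss='soft_l1');print('globe',len(s),r.x)
c=q[(abs(q[:,0])<30)&(q[:,1]>60)&(q[:,1]<115)&(q[:,2]>104)];print('cap',cv2.minEnclosingCircle(c[:,:2].astype(np.float32)))
m=(q[:,2]>92)&(q[:,2]<99)&(q[:,0]>0)&(q[:,0]<60)&(q[:,1]>-40)&(q[:,1]<50);print('bridge y',np.percentile(q[m,1],[1,99]))
m=(q[:,2]>81)&(q[:,2]<87)&(abs(q[:,0])<40)&(q[:,1]>115)&(q[:,1]<145);print('end y',np.percentile(q[m,1],[1,50,99]) if m.any() else 0)
E
```

```text
clock: 17.48
position: [580.1, 266.0, 235.5]
ee_rot: [0.767, -0.641, -0.0, 0.001]
contact_force: [0.2, -1.0, 0.2]
gripper_width: 51.9
grasp_force: 0.0
clock: 18.48
position: [530.9, 179.5, 234.6]
ee_rot: [0.993, -0.119, -0.001, 0.001]
contact_force: [0.4, -0.0, 0.1]
gripper_width: 50.2
grasp_force: 0.0
clock: 18.73
position: [531.7, 180.4, 235.6]
ee_rot: [0.992, -0.122, -0.0, 0.0]
contact_force: [0.7, -1.0, -0.4]
gripper_width: 50.0
grasp_force: 0.0
18.725 [531.74345668 180.38397392 235.63568456] [-1.40441776e+01  4.12816973e-02  1.79954288e+02] [ 6.15615036e-01  2.74350365e-01 -1.43159623e-01 -2.87339034e-05
 -1.15436103e+00  7.10076076e-01]
125,140 1747 [532.4 180.4  15.8  61.   76.4] [[501.0, 180.0], [560.0, 166.0], [564.0, 181.0], [505.0, 195.0]] z 132.9 p2-98 [[504.2, 168.3, 129.9], [561.6, 191.7, 134.6]]
globe 3889 [-0.14272752 84.21873452 37.11729578]
cap ((-8.381142616271973, 77.17849731445312), 26.222871780395508)
bridge y [-11.90108844  27.27440725]
end y [128.44344632 131.58703635 135.23907783]
```

View pics/w5.png

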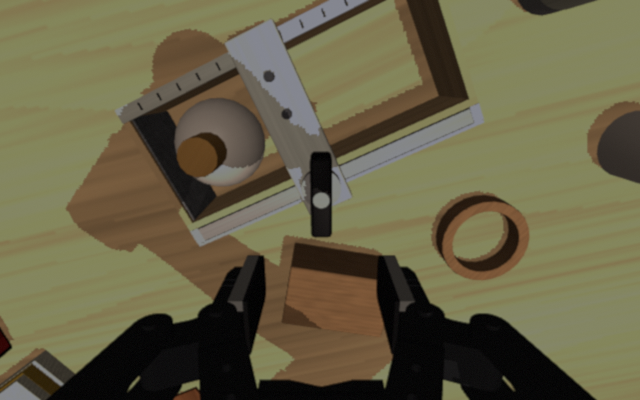

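The globe stands upright in the compartment, centred, about 3 mm off the pad (globe at (220,140), knob at (320,195)). The divider has about 15 mm to go. I regrip the knob.

```bash
python3 -m creep '{"translation":[[0.05,0,-4],[0.05,0,-8],[0.05,0,-11],[0.05,0,-12.3],[0.05,0,-12.4],[0.05,0,-12.4],[0.05,0,-12.4],[0.05,0,-12.4]],"delta_rot":[[0,0,0],[0,0,0],[0,0,0],[0,0,0],[0,0,0],[0,0,0],[0,0,0],[0,0,0]],"hand":[4,4,4,4,4,2.5,1,1]}'
python3 -m creep '{"translation":[[0,0,0],[0,0,0],[0,0,0]],"delta_rot":[[0,0,0],[0,0,0],[0,0,0]],"hand":[1,1,1]}'
python3 -m creep '{"translation":[[-0.02,0.15,0],[-0.06,0.35,0],[-0.11,0.6,0],[-0.16,0.85,0],[-0.2,1.05,0],[-0.22,1.2,0],[-0.22,1.2,0],[-0.22,1.2,0]],"delta_rot":[[0,0,0],[0,0,0],[0,0,0],[0,0,0],[0,0,0],[0,0,0],[0,0,0],[0,0,0]],"hand":[1,1,1,1,1,1,1,1]}'
```

```text
clock: 19.77
position: [532.9, 180.5, 113.9]
ee_rot: [0.993, -0.121, 0.001, -0.001]
contact_force: [-1.9, 0.1, 5.4]
gripper_width: 14.4
grasp_force: 59.5
clock: 20.15
position: [532.9, 180.5, 113.9]
ee_rot: [0.993, -0.121, 0.001, -0.001]
contact_force: [-2.3, -0.4, 5.1]
gripper_width: 14.8
grasp_force: 59.6
clock: 21.15
position: [530.7, 192.3, 113.9]
ee_rot: [0.993, -0.121, 0.001, -0.0]
contact_force: [-1.4, -0.8, 6.1]
gripper_width: 14.5
grasp_force: 59.8
```

```bash
python3 -m creep '{"translation":[[-0.02,0.1,0],[-0.04,0.2,0],[-0.04,0.2,0]],"delta_rot":[[0,0,0],[0,0,0],[0,0,0]],"hand":[1,1,1]}'
for i in 1; do python3 -m creep '{"translation":[[-0.01,0.05,0],[-0.02,0.1,0],[-0.02,0.1,0]],"delta_rot":[[0,0,0],[0,0,0],[0,0,0]],"hand":[1,1,1]}'; done
python3 w.py w6.png
cat > m.py <<'E'
from h import *
from scipy.optimize import least_squares
W=np.load('wP.npy').reshape(-1,3);W=W[~np.isnan(W[:,0])]
a=np.radians(10.4);B=np.array([[np.cos(a),np.sin(a)],[-np.sin(a),np.cos(a)]]);O=np.array([595.6,184.5])
q=np.c_[(W[:,:2]-O)@B.T,W[:,2]]
s=q[(np.hypot(q[:,0],q[:,1]-85)<41)&(q[:,2]>25)&(q[:,2]<72)]
r=least_squares(lambda x:np.linalg.norm(s-x[:3],axis=1)-42,[0,84,38],loss='soft_l1');print('globe',len(s),r.x)
m=(q[:,2]>92)&(q[:,2]<99)&(q[:,0]>0)&(q[:,0]<60)&(q[:,1]>-40)&(q[:,1]<55);print('bridge y',m.sum(),np.percentile(q[m,1],[1,99]) if m.any() else 0)
m=(q[:,2]>81)&(q[:,2]<87)&(abs(q[:,0])<40)&(q[:,1]>115)&(q[:,1]<145);print('end y',m.sum(),np.percentile(q[m,1],[1,50,99]) if m.any() else 0)
E
python3 m.py
```

```text
clock: 21.52
position: [530.4, 194.2, 113.9]
ee_rot: [0.993, -0.121, 0.001, -0.0]
contact_force: [-1.2, -0.7, 6.9]
gripper_width: 14.4
grasp_force: 59.8
clock: 21.9
position: [530.2, 194.7, 113.9]
ee_rot: [0.993, -0.121, 0.001, 0.0]
contact_force: [-0.4, -2.7, 5.5]
gripper_width: 14.6
grasp_force: 59.8
21.9 [530.24667895 194.67718633 113.87278008] [-1.39021342e+01 -1.21701865e-01 -1.79995009e+02] [ 0.63955739  0.39519465 -0.30142789  0.00206857 -0.8727578   0.68727263]
globe 6188 [-0.29404388 84.36137292 37.05307467]
bridge y 13164 [ 2.90643696 41.88003686]
end y 1951 [128.00579132 131.41533389 135.41354944]
```

```bash
python3 -m creep '{"translation":[[-0.01,0.05,0],[-0.02,0.1,0],[-0.02,0.1,0]],"delta_rot":[[0,0,0],[0,0,0],[0,0,0]],"hand":[1,1,1]}';python3 w.py w7.png;python3 m.py
```

```text
clock: 22.32
position: [530.1, 195.6, 113.8]
ee_rot: [0.993, -0.121, 0.001, 0.0]
contact_force: [-0.7, -3.0, 5.2]
gripper_width: 14.6
grasp_force: 59.7
22.325 [530.05649764 195.60195479 113.8472661 ] [-1.39023212e+01 -1.20894056e-01  1.79997950e+02] [ 0.6411741   0.39547047 -0.30107965  0.00215873 -0.87293684  0.68559483]
globe 6211 [-0.35669174 85.2890506  37.06610271]
bridge y 13162 [ 3.85972676 42.84747283]
end y 1953 [128.09492407 131.41784156 135.35958211]
```

```bash
python3 -m creep '{"translation":[[-0.01,0.05,0],[-0.02,0.1,0],[-0.02,0.1,0]],"delta_rot":[[0,0,0],[0,0,0],[0,0,0]],"hand":[1,1,1]}';python3 -m creep '{"translation":[[-0.01,0.03,0],[-0.01,0.05,0],[-0.01,0.05,0]],"delta_rot":[[0,0,0],[0,0,0],[0,0,0]],"hand":[1,1,1]}';
```

```text
clock: 22.75
position: [529.9, 196.6, 113.9]
ee_rot: [0.993, -0.121, 0.001, 0.0]
contact_force: [-0.2, -3.7, 6.8]
gripper_width: 14.5
grasp_force: 59.7
clock: 23.12
position: [529.8, 197.1, 113.8]
ee_rot: [0.993, -0.121, 0.001, 0.0]
contact_force: [-0.6, -4.2, 6.4]
gripper_width: 14.8
grasp_force: 59.7
```

```bash
python3 -m creep '{"translation":[[0,0,0],[0,0,0],[0,0,0],[0,0,0],[0,0,0],[0,0,0],[0,0,0],[0,0,0]],"delta_rot":[[0,0,-8],[0,0,-16],[0,0,-24],[0,0,-32],[0,0,-40],[0,0,-48],[0,0,-56],[0,0,-62]],"hand":[1,1,1,1,1,1,1,1]}'
python3 -m creep '{"translation":[[0,0,0],[0,0,0],[0,0,0],[0,0,0]],"delta_rot":[[0,0,-2],[0,0,-4],[0,0,-5],[0,0,-5]],"hand":[1,1,1,1]}'
python3 -c "
from h import *;s=read_state();print(s['wrist_torque'],R.from_quat(s['ee_rot']).as_euler('ZYX',degrees=True))"
python3 w.py w8.png;python3 m.py
```

```text
clock: 24.12
position: [529.0, 196.5, 113.9]
ee_rot: [0.788, -0.616, 0.001, 0.001]
contact_force: [-2.4, -5.0, 9.5]
gripper_width: 14.8
grasp_force: 60.1
clock: 24.62
position: [528.9, 196.5, 113.9]
ee_rot: [0.762, -0.648, 0.001, 0.001]
contact_force: [-2.5, -4.1, 7.4]
gripper_width: 14.6
grasp_force: 60.5
[-1.26641102  0.66513093  0.69056544] [-8.07638777e+01 -1.38867346e-01  1.79985733e+02]
24.625 [528.88412231 196.49734523 113.94063943] [-8.07638777e+01 -1.38867346e-01  1.79985733e+02] [ 0.64400297  0.39526754 -0.3013153   0.00264494 -0.87556098 -0.48449815]
globe 1307 [-0.4504077  86.84552877 37.05312353]
bridge y 8354 [ 5.1877138  44.32944878]
end y 38 [128.0140034  130.44062445 132.98852786]
```

```bash
python3 -m creep '{"translation":[[0,0,0],[0,0,0],[0,0,0]],"delta_rot":[[0,0,-2],[0,0,-4],[0,0,-4]],"hand":[1,1,1]}'
python3 -c "
from h import *;s=read_state();print(s['wrist_torque'],R.from_quat(s['ee_rot']).as_euler('ZYX',degrees=True))"
```

```text
clock: 25.05
position: [528.9, 196.5, 114.0]
ee_rot: [0.741, -0.672, 0.001, 0.001]
contact_force: [-2.1, -5.9, 9.5]
gripper_width: 15.2
grasp_force: 76.8
[-1.24867644  0.81061506  1.97362747] [-84.4217758   -0.22000796 179.99745812]
```

```bash
python3 -m creep '{"translation":[[0,0,0],[0,0,0],[0,0,0],[0,0,0],[0,0,1],[0,0,5],[0,0,10],[0,0,12]],"delta_rot":[[0,0,0],[0,0,0],[0,0,0],[0,0,0],[0,0,0],[0,0,0],[0,0,0],[0,0,0]],"hand":[2,3,4,4,4,4,4,4]}'
python3 -m creep '{"translation":[[0,0,0],[0,0,0]],"delta_rot":[[0,0,0],[0,0,0]],"hand":[4,4]}'
python3 w.py w9.png 125,140 92,101;python3 m.py
```

```text
clock: 26.05
position: [530.3, 198.4, 236.7]
ee_rot: [0.738, -0.675, 0.001, -0.003]
contact_force: [-0.5, 0.9, -1.0]
gripper_width: 40.0
grasp_force: 0.0
clock: 26.3
position: [528.2, 197.4, 231.2]
ee_rot: [0.738, -0.675, -0.0, 0.001]
contact_force: [0.5, 0.2, 0.2]
gripper_width: 40.2
grasp_force: 0.0
26.3 [528.23103134 197.41619369 231.23815791] [-8.49505915e+01 -2.92378522e-02  1.79886985e+02] [ 6.44634526e-01  2.82176763e-01 -1.43363259e-01 -6.67622299e-04
 -1.14720079e+00 -5.56231214e-01]
125,140 1800 [528.5 197.   16.   61.6  10.4] [[515.0, 226.0], [526.0, 165.0], [542.0, 168.0], [531.0, 229.0]] z 132.9 p2-98 [[518.1, 167.2, 129.6], [539.2, 225.3, 134.8]]
92,101 7098 [578.4 224.3 149.9  75.5  10.4] [[498.0, 248.0], [512.0, 174.0], [659.0, 201.0], [645.0, 275.0]] z 95.1 p2-98 [[510.4, 181.1, 93.4], [652.6, 239.0, 98.7]]
globe 2129 [-0.24811454 86.72708957 37.04370556]
bridge y 3289 [ 5.16419865 44.26493949]
end y 205 [128.03071101 131.0297748  134.71948948]
```

View pics/w9.png

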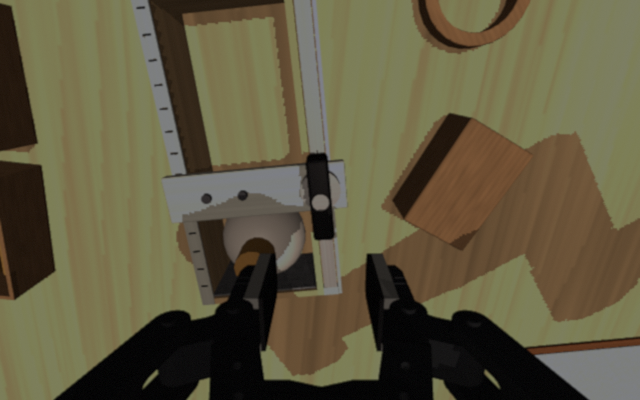

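The bar now lies at 10.4°, in line with the bin. The globe stands upright with the divider against it (globe about (262,235), knob about (320,195)), and the gripper is clear.

```bash
python3 -c "
from bench import *;print(job_done())"
```

```text
the job is handed in; nothing more can be done
None
```

The globe is packed upright in the bin, with the divider resting lightly against it and the knob fully tight in line with the bin; I let go and handed the job in at about 26 s, with no verdict shown.

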